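# Vent the spray line at the safety coupler

## Task

Two compressed-air couplers stand on the pottery bench; one is empty, the other still has a barbed brass plug in its mouth. On the coupler with the plug, pull the spring sleeve straight back to its stop so that the plug pops out to its vent position, hold it there for a moment, then let go so that the sleeve snaps forward by its own spring to its home place. Leave the empty coupler's sleeve alone, and the plug popped out.

Things in the scene. Friction and masses are not known exactly. Their poses are not given: they have to be found in the camera images.
- sleeve_grip (a point): Centre, on the level axis 80 mm above the bench, of the ribbed steel barrel (34 mm diameter, 34 mm long) of the sleeve on the coupler with the plug; it moves with the sleeve. Its +x points along the axis to the mouth and plug, z up. Back is -x, away from the plug, towards the aluminium block. A rim (42 mm diameter, 6 mm thick) adjoins the barrel's front end, 17 mm ahead of this point.
- coupler: The bolted-down coupler with the plug; origin on the bench, 3 mm ahead of the sleeve's grip point when home, axes the same. Aluminium block 50 mm along x, 56 wide, top 105 mm high, centre 90 mm behind the origin; brass tube 22 mm in diameter from there to the mouth, 28 mm ahead; foot plate 70 mm wide, 8 thick; copper pipe behind.
- sleeve (a joint): How far that sleeve is pulled back, m: 0 home (forward), 0.016 at its stop. Its spring resists with 5 N at home, 11 N at the stop, plus some drag when moved fast, and drives it home when let go. The plug is freed when the sleeve is about 0.012 back.
- plug (a joint): How far the brass plug (26 mm collar at the mouth, barbed tail ending 68 mm ahead of the sleeve's grip point when seated) has come out, m: 0 seated and locked, 0.014 popped out in the vent position, where it is caught and stays. Its own spring pushes it out once the sleeve is back far enough.
- spare_sleeve (a joint): How far back the sleeve of the other, empty coupler is, m: 0 home. It is built the same but has nothing in its mouth; leave it alone.

How it is judged (in metres and radians):
On the way, in this order (a step that is already met when the one before it is completed fails the run):
1. the sleeve is pulled back to its stop (at least 13 of 16 mm) and the plug has popped out (at least 11 mm), for 0.2 s (value of joint sleeve above 0.013 m and value of joint plug above 0.011 m), for 0.2 s.
2. the sleeve is let go and snaps forward (faster than 50 mm/s) (velocity of joint sleeve below -0.05 m/s).
At the end, for the whole second after the job is handed in: The sleeve is home again (within 2 mm) and at rest, the plug stands popped out (at least 11 mm), and the empty coupler's sleeve is home (within 2 mm) (value of joint each of sleeve, spare_sleeve below 0.002 m and value of joint plug above 0.011 m and velocity of joint sleeve below 0.01 m/s); the robot touches nothing.
It fails at once if the empty coupler's sleeve is pulled back by more than 5 mm (value of joint spare_sleeve above 0.005 m).
It also fails if it takes over 32 s, if anything falls off the work surface, if the arm or the gripper's body presses on something with over 40 N, if the wrist force passes 120 N, or if a joint passes its speed limit or range.

## Robot

A 6-joint arm with a two-finger parallel gripper is mounted at the origin on the work surface. World frame = base frame: x ahead of the robot, y to its left, z up, the work surface at z = 0. Lengths are in mm, angles in rad, forces in N, time in s.
With the tool pointing down it reaches from about 300 to 775 mm from the base axis. Payload 14.6 kg.
Tool frame: the origin (TCP) lies at the very end of the fingers, on their centre line; the grasp point (between the pads) lies manip.grip_depth behind it (manip.grip_depth is the distance from the TCP to the grasp point, in mm); x points along the fingers, z is the direction in which the jaws open and shut, and the axes are right-handed (so a half turn about x gives the same grasp; the last joint's range is limited). The gripper opens to 94 mm and grips with 3 to 60 N. Pads are 16 mm wide; open, the fingers measure 119 mm over their backs; the gripper's body (75 mm by 177 mm) begins 78 mm behind the grasp point.
Start: joints at [1.08, 0.3, 1.521, -0, 1.321, -0.067], TCP at [226.171, 501.334, 205.446] pointing down, gripper open.
Joint ranges: [-3.03, 3.03], [-0.79, 2.21], [0.23, 2.52], [-1.04, 4.18], [0, 3.07], [-2.55, 2.55]. Speed limits (rad/s): [2.22, 2.22, 2.57, 3.14, 3.14, 3.14].

## Interface

Orientations are given as [roll, pitch, yaw] about the fixed x, y, z axes, in that order (R = Rz(yaw) Ry(pitch) Rx(roll)).
In Python, from cell import manip gives the robot as it stands.
- The arm moves only by the tool step_arm, never from a script. Its argument "commands" is one flat list of numbers, 7 for each row, row after row: the shift along the tool's x, y, z in m, then the turn, a rotation vector about the tool's x, y, z in degrees, then the finger opening in m, from 0 to 0.094. A call has 1 to 5 rows; each row shifts and turns the commanded pose from where the row before left it, along the tool's axes as they then stand; what a row does not reach is not made up. A row lasts 1/8 s, in which the tool goes at most 62.5 mm and 10.7 degrees, less where a joint would pass 70% of its speed; a pose out of reach is approached as far as the arm can. A call with a gripper value outside its range is refused whole. The fingers move at their own pace and stop on an object; "squeeze" is the grip in N (left out, the last holds). Time passes only in rows, so rows that do not move let the fingers close. It gives the time, the measured TCP pose, the force and the opening at its end, in the units of the state.
- manip.read_state(): the state, without advancing time (a new reading comes with each control period).
- manip.camera(name): name is "side" or "top"; returns the picture (420x560x3 uint8, red, green, blue); there is no depth.
- manip.camera_model(name): a dict with "intrinsics" (3x3 intrinsics, pixels), "origin" and "orientation" of the camera in the world. Camera axes: x right, y up, looking along -z (the intrinsics and any distortion apply to the point x, -y, -z); pixel columns grow to the right and rows downward; lengths in mm; the calibration is good to about 2 mm. A picture is of the moment at which its call begins. camera_model takes no time and is no camera call.
- manip.sign_off(): hands the job in, once; it reports no verdict.
Trained networks look in the newest picture that a camera, given by its name, has taken for a name from the list of things; names that differ only in an ending like _2 or _b are one class to them, and where a whole thing is asked for, a point or a joint stands for the part that bears it (a point fixed in the world has none). Each returns a list of dicts, best first, with "score" (0 to 1); they miss things now and then, are a little off and sometimes report something else, mostly with a low value. They report only what shows in the picture. A call takes as long as a camera call.
- manip.find_in(thing, camera): "centre" ([row, column] in pixels, amid what is visible of it).
- manip.outline_of(thing, camera): "pixels" (420x560 bool, what is visible of it) and "centre" ([row, column] in pixels, amid what is visible of it).
The state is a dict: "clock": time; "joints": joint angles; "qd": joint speeds; "effort": joint torques, N m; "eef_pos": TCP position; "eef_rot": TCP orientation; "wrist_force": force on the tool from outside, world axes, zero at the start; "moment": the same for the moment, N m; "finger_gap": finger opening in mm.
Only numpy, scipy, OpenCV 4.12 (cv2) and the standard library are available. Lean on these libraries where they do the work, as an engineer would, in place of code of your own. Each camera call takes 0.05 s, during which the arm holds its last target. There are 200 camera calls.

## Working session

There is one attempt and no reset: what is moved stays moved. The work goes in short steps, Python scripts to look and compute and a tool call to move; the robot and the scene stay as the last step left them, time stands still between calls to the robot, and variables do not carry over. Pictures are saved under pics/ and viewed, about 8 in all and at most 12, crops included, and the job is handed in when it is done.

Besides the shell and the picture viewer there is one more tool, called after "Emit:" by a JSON object that holds its "api" and its "payload". step_arm: Moves the arm, as the interface text tells. Its arguments: {"type":"object","properties":{"commands":{"type":"array"},"squeeze":{"type":"number"}},"required":["commands"]}

```bash
ls; mkdir -p pics; python3 - <<'E'
from cell import manip
import cv2,numpy as np
print(manip.grip_depth, manip.read_state())
ims=[]
for c in("side","top"):
    im=manip.camera(c); cv2.imwrite(f"pics/{c}0.png",im[...,::-1])
    m=manip.camera_model(c); print(c,{k:np.round(v,4).tolist() if not isinstance(v,str) else v for k,v in m.items()})
    for t in("sleeve_grip","coupler","plug","spare_sleeve"):
        print(t,[(np.round(d["centre"],1).tolist(),round(d["score"],2)) for d in manip.find_in(t,c)])
E
```

```text
pics
18.8 {'clock': 0.0, 'joints': array([ 1.08040040e+00,  3.00470904e-01,  1.52154889e+00, -3.57386922e-05,
        1.32068553e+00, -6.66005754e-02]), 'qd': array([ 0.00040328,  0.00022306, -0.00145988, -0.00149893, -0.00047607,
        0.00049017]), 'effort': array([ 6.61673166e-04, -5.31818032e+01, -3.52738237e+01,  7.08974758e-02,
        2.44608312e-02, -1.24627986e-04]), 'eef_pos': array([226.06789324, 501.12113142, 204.90005212]), 'eef_rot': array([ 3.10609367,  1.56968312, -2.03008179]), 'wrist_force': array([ 0.39898688,  0.83608722, -0.07152659]), 'moment': array([ 0.00168243,  0.02628674, -0.00655933]), 'finger_gap': 93.9800670087944}
side {'intrinsics': [[419.1734, 0.0, 277.5305], [0.0, 419.1734, 207.2276], [0.0, 0.0, 1.0]], 'origin': [297.375, 491.808, 698.6896], 'orientation': [0.7101, 0.0002, -2.682]}
sleeve_grip [([244.4, 218.5], 0.98)]
coupler []
plug [([242.0, 197.5], 0.72)]
spare_sleeve [([153.4, 299.5], 0.7)]
top {'intrinsics': [[478.8536, 0.0, 283.3283], [0.0, 478.8536, 215.5351], [0.0, 0.0, 1.0]], 'origin': [451.7812, 13.8265, 779.8745], 'orientation': [0.1461, -0.0393, -1.592]}
sleeve_grip [([196.6, 180.2], 0.87)]
coupler [([236.0, 196.7], 0.93)]
plug [([165.7, 166.0], 0.56)]
spare_sleeve [([213.7, 370.8], 0.84)]
```

View pics/side0.png

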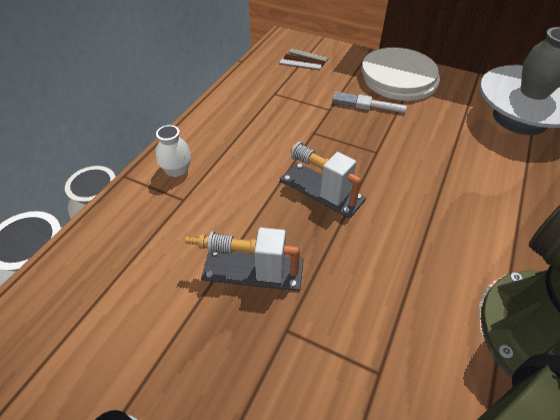

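View pics/top0.png

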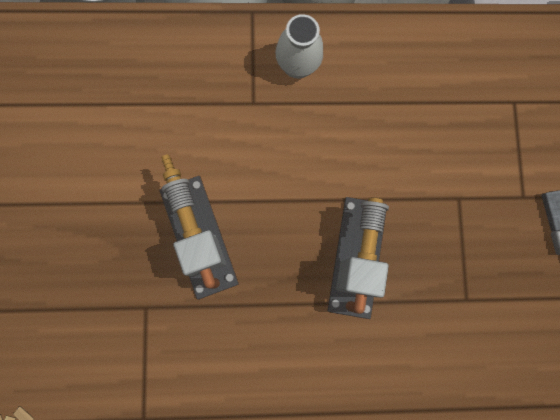

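The side view shows the coupler with the plug lower left: plug at about (240,197), sleeve at (243,220). The empty one is at (155,303). In the top view the plugged coupler is on the left, with its sleeve at (196,180) and the plug tip at (156,166). The network's results agree with both. Next I'll fit the pose to the outlines.

```bash
cat > h.py <<'E'
from cell import manip
import numpy as np, cv2
from scipy.spatial.transform import Rotation as R
from scipy.optimize import minimize
def proj(P,cam):
    m=manip.camera_model(cam); Rm=R.from_euler('xyz',m["orientation"]).as_matrix()
    p=(np.asarray(P)-m["origin"])@Rm; p=p*[1,-1,-1]; q=p@np.array(m["intrinsics"]).T
    return q[:,:2]/q[:,2:]
def unproj(rc,cam,z):
    m=manip.camera_model(cam); Rm=R.from_euler('xyz',m["orientation"]).as_matrix()
    d=np.linalg.inv(m["intrinsics"])@[rc[1],rc[0],1.]; d=Rm@(d*[1,-1,-1]); o=np.array(m["origin"])
    return o+d*(z-o[2])/d[2]
def cyl(x0,x1,r):
    a=np.linspace(0,2*np.pi,32); c=np.c_[0*a,r*np.cos(a),r*np.sin(a)]
    return np.r_[c+[x0,0,0],c+[x1,0,0]]
PARTS={"sleeve_grip":[(-17,17,17),(17,23,21)],"plug":[(31,68,8)]}
def place(P,p): return P@R.from_euler('z',p[2]).as_matrix().T+[p[0],p[1],80]
E
python3 - <<'E'
from h import *
M={}
for c in("side","top"):
    manip.camera(c)
    for t in("sleeve_grip","plug"):
        o=manip.outline_of(t,c)
        if o: M[c,t]=o[0]["pixels"]; print(c,t,round(o[0]["score"],2),np.round(o[0]["centre"],1),o[0]["pixels"].sum())
for c,tip,s,b in(("top",(156,166),(196.6,180.2),(233,193)),("side",(240,187),(244.4,218.5),(246,256))):
    print(c,[np.round(unproj(x,c,80)[:2],1).tolist() for x in(tip,s,b)])
def iou(p,c,up=4):
    k=M[c,"sleeve_grip"]; m=np.zeros((420*up,560*up),np.uint8)
    for q in PARTS["sleeve_grip"]:
        h=cv2.convexHull(((proj(place(cyl(*q),p),c)+.5)*up).astype(np.int32)); cv2.fillConvexPoly(m,h,1)
    m=cv2.resize(m.astype(np.float32),(560,420),interpolation=cv2.INTER_AREA)
    return np.minimum(m,k).sum()/np.maximum(m,k).sum()
a,s,b=[unproj(x,"top",80)[:2] for x in((156,166),(196.6,180.2),(233,193))]
d=a-b; p0=[*s,np.arctan2(d[1],d[0])]
for cs in(("top",),("side",),("top","side")):
    f=lambda p:-sum(iou(p,c) for c in cs)/len(cs)
    r=minimize(f,p0,method="Nelder-Mead",options=dict(initial_simplex=np.array(p0)+np.array([[0,0,0],[8,0,0],[0,8,0],[0,0,.15]])))
    print(cs,np.round(r.x,3),round(-r.fun,3))
    tip=place(np.array([[68.,0,0],[-68,0,0]]),r.x); print([np.round(proj(tip,c)[:,::-1],1).tolist() for c in("top","side")])
print(manip.read_state()["eef_pos"])
E
```

```text
side sleeve_grip 0.77 [243.2 219.6] 469
side plug 0.43 [239.6 199.7] 161
top sleeve_grip 0.66 [193.4 179.5] 736
top plug 0.75 [167.7 164.7] 277
top [[646.6, 157.3], [584.8, 135.7], [530.5, 116.6]]
side [[646.4, 159.0], [589.7, 142.0], [527.3, 115.0]]
('top',) [5.83629e+02 1.36497e+02 3.28000e-01] 0.896
[[[155.1, 165.3], [240.7, 194.3]], [[239.4, 186.5], [247.5, 260.0]]]
('side',) [5.8486e+02 1.3664e+02 3.9600e-01] 0.894
[[[155.4, 162.2], [238.7, 197.2]], [[241.3, 185.2], [245.2, 259.7]]]
('top', 'side') [5.83917e+02 1.36796e+02 3.50000e-01] 0.887
[[[155.3, 164.1], [240.1, 195.1]], [[240.2, 186.0], [246.8, 259.9]]]
[226.16919516 501.33480984 205.44916816]
```

```bash
cat >> h.py <<'E'
def target(yaw,s=1):
    x=np.array([0,0,-1.]); z=s*np.array([-np.sin(yaw),np.cos(yaw),0]); return R.from_matrix(np.c_[x,np.cross(z,x),z])
def delta(pos,yaw=0.34,s=1):
    st=manip.read_state(); R0=R.from_euler('xyz',st["eef_rot"])
    print("shift tool mm",np.round(R0.inv().apply(np.array(pos)-st["eef_pos"]),1),"turn deg",np.round((R0.inv()*target(yaw,s)).as_rotvec(degrees=True),2),
     "t",st["clock"],"pos",np.round(st["eef_pos"],1),"F",np.round(st["wrist_force"],1),"gap",round(st["finger_gap"],1))
E
python3 - <<'E'
from h import *
for s in(1,-1): delta((584,137,140),.34,s)
print(R.from_euler('xyz',manip.read_state()["eef_rot"]).as_matrix().round(2))
E
```

```text
shift tool mm [  65.4 -476.  -185. ] turn deg [-43.76   0.     0.  ] t 0.8 pos [226.2 501.3 205.4] F [0.9 0.1 0. ] gap 94.2
shift tool mm [  65.4 -476.  -185. ] turn deg [136.24   0.    -0.  ] t 0.8 pos [226.2 501.3 205.4] F [0.9 0.1 0. ] gap 94.2
[[ 0.   -0.91  0.41]
 [ 0.    0.41  0.91]
 [-1.    0.    0.  ]]
```

Emit:
{"api": "step_arm", "payload": {"commands": [0,-0.0476,-0.0185,0,0,0,0.094,0,-0.0476,-0.0185,0,0,0,0.094,0,-0.0476,-0.0185,0,0,0,0.094,0,-0.0476,-0.0185,0,0,0,0.094,0,-0.0476,-0.0185,0,0,0,0.094]}}

```text
clock: 1.42
eef_pos: [406.1, 317.8, 205.6]
eef_rot: [-0.588, 1.57, 0.56]
wrist_force: [0.2, 1.3, 1.0]
finger_gap: 94.1
```

Emit:
{"api": "step_arm", "payload": {"commands": [0,-0.0476,-0.0185,0,0,0,0.094,0,-0.0476,-0.0185,0,0,0,0.094,0,-0.0476,-0.0185,0,0,0,0.094,0,-0.0476,-0.0185,0,0,0,0.094,0,-0.0476,-0.0185,0,0,0,0.094]}}

```text
clock: 2.05
eef_pos: [585.0, 135.6, 205.5]
eef_rot: [-0.815, 1.571, 0.332]
wrist_force: [0.5, 0.6, 0.6]
finger_gap: 93.9
```

Emit:
{"api": "step_arm", "payload": {"commands": [0.013,0,0,-8.75,0,0,0.094,0.013,0,0,-8.75,0,0,0.094,0.013,0,0,-8.75,0,0,0.094,0.013,0,0,-8.75,0,0,0.094,0.013,0,0,-8.75,0,0,0.094]}}

```text
clock: 2.68
eef_pos: [584.0, 137.0, 140.0]
eef_rot: [-1.836, 1.571, 0.079]
wrist_force: [0.5, -0.4, -0.2]
finger_gap: 94.2
```

```bash
python3 - <<'E'
from h import *
for c in("side","top"):
    im=manip.camera(c)[...,::-1].copy()
    u,v=proj([[584,137,90]],c)[0]; u,v=int(u),int(v)
    cr=im[max(0,v-90):v+90,max(0,u-130):u+130]; cv2.imwrite(f"pics/{c}1.png",cv2.resize(cr,None,fx=1.5 if c=="side" else 1.5,fy=1.5,interpolation=cv2.INTER_CUBIC))
a,b=[cv2.imread(f"pics/{c}1.png") for c in("side","top")]
h=max(a.shape[0],b.shape[0]); pad=lambda i:cv2.copyMakeBorder(i,0,h-i.shape[0],0,0,0)
cv2.imwrite("pics/both1.png",np.hstack([pad(a),pad(b)]))
delta((584,137,61))
E
```

```text
shift tool mm [78.1 -0.8 -0.1] turn deg [ 0.1   0.02 -0.13] t 2.775 pos [583.4 136.9 139.1] F [0.3 0.  0.8] gap 94.2
```

View pics/both1.png

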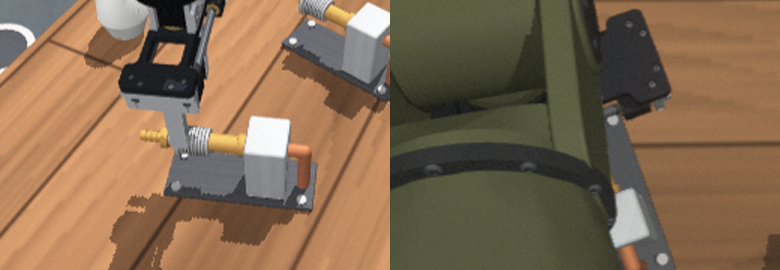

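The left crop (side) shows the open gripper above the sleeve, with the near finger at about (170,135) in the crop, in front of the ribbed barrel. In the top view the arm hides the sleeve. I'll descend next.

Emit:
{"api": "step_arm", "payload": {"commands": [0.02,0,0,0,0,0,0.094,0.02,0,0,0,0,0,0.094,0.02,0,0,0,0,0,0.094,0.019,0,0,0,0,0,0.094,0,0,0,0,0,0,0.094]}}

```text
clock: 3.4
eef_pos: [583.4, 136.9, 60.4]
eef_rot: [1.404, 1.569, -2.97]
wrist_force: [0.6, -0.4, 0.3]
finger_gap: 93.9
```

```bash
python3 - <<'E'
from h import *
im=manip.camera("side")[...,::-1]
cv2.imwrite("pics/side2.png",cv2.resize(im[180:310,160:320],None,fx=4,fy=4,interpolation=cv2.INTER_CUBIC))
delta((584,137,61))
P=place(np.array([[0,0,17.],[-8,0,17],[8,0,17]]),(584,137,.34)); print((proj(P,"side")-[160,180])*4)
E
```

```text
shift tool mm [ 0.5 -0.   0. ] turn deg [-0.08  0.   -0.03] t 3.45 pos [584.  137.   61.5] F [ 0.2 -0.1  0.8] gap 94.0
[[246.79593004 231.76509256]
 [264.46570387 233.49249469]
 [229.1556214  230.04057095]]
```

View pics/side2.png

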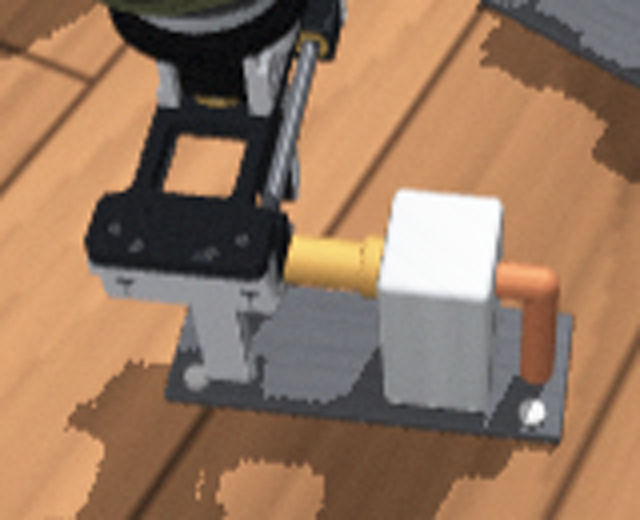

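The crop shows the fingers down beside the sleeve, which is hidden behind the finger mount at about (190,240). The tube and block are clear. I'll close gently first.

Emit:
{"api": "step_arm", "payload": {"commands": [0,0,0,0,0,0,0.03,0,0,0,0,0,0,0.03,0,0,0,0,0,0,0.03,0,0,0,0,0,0,0.03,0,0,0,0,0,0,0.03], "squeeze": 20}}

```text
clock: 4.08
eef_pos: [584.0, 136.9, 61.5]
eef_rot: [3.014, 1.571, -1.358]
wrist_force: [0.3, 0.1, -0.2]
finger_gap: 47.3
```

Emit:
{"api": "step_arm", "payload": {"commands": [0,0,0,0,0,0,0.03,0,0,0,0,0,0,0.03,0,0,0,0,0,0,0.03], "squeeze": 20}}

```text
clock: 4.45
eef_pos: [584.2, 136.4, 61.5]
eef_rot: [-3.0, 1.57, -1.09]
wrist_force: [2.0, -4.8, -0.2]
finger_gap: 33.5
```

Gap 33.5 mm, so the pads are on the 34 mm barrel and not the 42 mm rim. I'll tighten, then pull back along tool +y.

Emit:
{"api": "step_arm", "payload": {"commands": [0,0,-0.0005,0,0,0,0.01,0,0,0,0,0,0,0.01,0,0.002,0,0,0,0,0.01,0,0.003,0,0,0,0,0.01,0,0.003,0,0,0,0,0.01], "squeeze": 50}}

```text
clock: 5.08
eef_pos: [577.5, 134.1, 61.5]
eef_rot: [-1.684, 1.568, 0.227]
wrist_force: [10.9, 0.7, -5.7]
finger_gap: 32.9
```

```bash
python3 - <<'E'
from h import *
delta((584,137,61)); st=manip.read_state(); print("tool F",R.from_euler('xyz',st["eef_rot"]).inv().apply(st["wrist_force"]).round(1))
E
```

```text
shift tool mm [ 0.5 -7.1  0.6] turn deg [-0.01 -0.02  0.17] t 5.075 pos [577.5 134.1  61.5] F [10.9  0.7 -5.7] gap 32.9
tool F [  5.7 -10.5  -3. ]
```

Emit:
{"api": "step_arm", "payload": {"commands": [0,0.003,0,0,0,0,0.01,0,0.003,0,0,0,0,0.01,0,0.002,0,0,0,0,0.01,0,0,0,0,0,0,0.01,0,0,0,0,0,0,0.01], "squeeze": 50}}

```text
clock: 5.7
eef_pos: [570.1, 131.5, 61.5]
eef_rot: [-1.659, 1.568, 0.252]
wrist_force: [10.8, 0.1, -6.7]
finger_gap: 32.7
```

```bash
python3 - <<'E'
from h import *
delta((584,137,61)); st=manip.read_state(); print("tool F",R.from_euler('xyz',st["eef_rot"]).inv().apply(st["wrist_force"]).round(1))
im=manip.camera("side")[...,::-1]
cv2.imwrite("pics/side3.png",cv2.resize(im[180:310,160:320],None,fx=4,fy=4,interpolation=cv2.INTER_CUBIC))
im=manip.camera("top")[...,::-1]
print([(np.round(d["centre"],1),round(d["score"],2)) for d in manip.find_in("plug","side")])
P=place(np.array([[68,0,0.],[82,0,0]]),(584,137,.34)); print((proj(P,"side")-[160,180])*4)
E
```

```text
shift tool mm [  0.6 -14.9   0.6] turn deg [-0.01 -0.02  0.18] t 5.7 pos [570.1 131.5  61.5] F [10.8  0.1 -6.7] gap 32.7
tool F [  6.7 -10.2  -3.5]
[(array([238.1, 185.1]), 0.45)]
[[104.06812603 239.67265366]
 [ 74.15277129 236.71700006]]
```

View pics/side3.png

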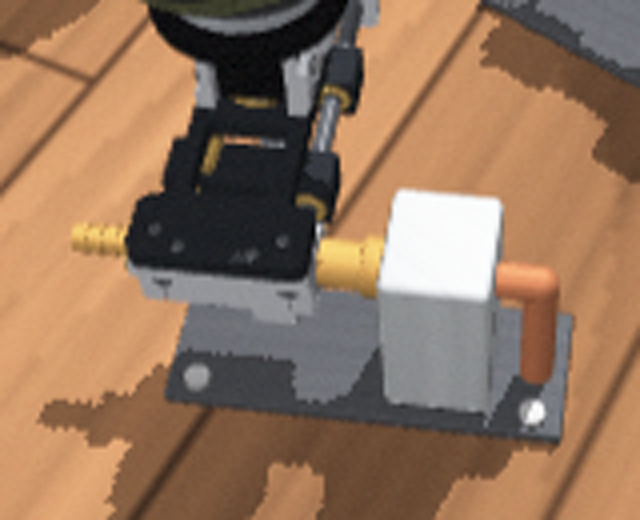

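The plug tip is now at column 72 in the crop. I expected 104 if seated and 74 if popped, so the plug is out. I'll pull slightly further so the sleeve is clearly at its stop, hold, then open quickly.

Emit:
{"api": "step_arm", "payload": {"commands": [0,0.0015,-0.0005,0,0,0,0.01,0,0,0,0,0,0,0.01,0,0,0,0,0,0,0.01,0,0,0,0,0,0,0.01,0,0,0,0,0,0,0.01], "squeeze": 50}}

```text
clock: 6.48
eef_pos: [569.1, 131.1, 61.5]
eef_rot: [-1.494, 1.567, 0.417]
wrist_force: [12.5, 4.9, -8.1]
finger_gap: 33.0
```

Emit:
{"api": "step_arm", "payload": {"commands": [0,0,0,0,0,0,0.094,0,0,0,0,0,0,0.094,0,0,0,0,0,0,0.094,0,0,0,0,0,0,0.094,0,0,0,0,0,0,0.094]}}

```text
clock: 7.1
eef_pos: [567.8, 130.2, 61.5]
eef_rot: [1.636, 1.571, -2.736]
wrist_force: [0.6, -0.7, 0.7]
finger_gap: 79.9
```

Emit:
{"api": "step_arm", "payload": {"commands": [0,0,0,0,0,0,0.094,-0.02,0,0,0,0,0,0.094,-0.04,0,0,0,0,0,0.094,-0.05,0,0,0,0,0,0.094,-0.04,0,0,0,0,0,0.094]}}

```text
clock: 7.72
eef_pos: [567.9, 130.2, 213.5]
eef_rot: [-1.769, 1.57, 0.142]
wrist_force: [-0.3, -0.4, -0.3]
finger_gap: 94.1
```

Emit:
{"api": "step_arm", "payload": {"commands": [0,0.03,0.03,0,0,0,0.094,0,0.04,0.04,0,0,0,0.094,0,0.04,0.04,0,0,0,0.094,0,0.03,0.03,0,0,0,0.094,0,0,0,0,0,0,0.094]}}

```text
clock: 8.35
eef_pos: [387.6, 216.4, 212.0]
eef_rot: [-1.376, 1.57, 0.537]
wrist_force: [0.6, -0.3, 0.1]
finger_gap: 93.8
```

```bash
python3 - <<'E'
from h import *
delta((584,137,61))
a,b=[manip.camera(c)[...,::-1] for c in("side","top")]
z=lambda i:cv2.resize(i,None,fx=3,fy=3,interpolation=cv2.INTER_CUBIC)
cv2.imwrite("pics/fin.png",np.hstack([z(a[180:320,170:300]),z(b[140:280,130:260])]))
for c in("side","top"):
  for t in("sleeve_grip","plug","spare_sleeve"): print(c,t,[(np.round(d["centre"],1).tolist(),round(d["score"],2)) for d in manip.find_in(t,c)])
  P=place(np.array([[68,0,0.],[82,0,0]]),(584,137,.34)); print((proj(P,c)-([170,180] if c=="side" else [130,140]))*3)
E
```

```text
shift tool mm [ 151.1 -158.2 -140.7] turn deg [0.13 0.01 0.06] t 8.35 pos [387.6 216.4 212. ] F [ 0.6 -0.3  0.1] gap 93.8
side sleeve_grip [([244.1, 219.5], 0.58)]
side plug [([241.1, 193.0], 0.66)]
side spare_sleeve []
[[ 48.05109452 179.75449025]
 [ 25.61457847 177.53775005]]
top sleeve_grip [([193.6, 181.9], 0.84)]
top plug [([161.1, 164.5], 0.88)]
top spare_sleeve [([216.3, 373.5], 0.69)]
[[103.17424886  45.19127712]
 [ 94.10789664  19.56790953]]
```

View pics/fin.png

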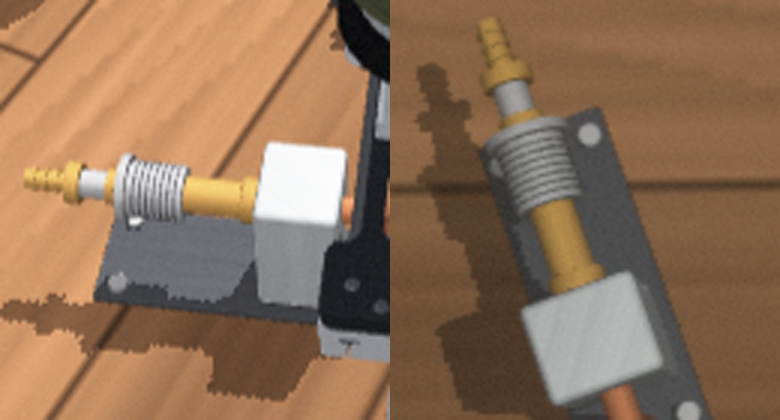

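The crops show the sleeve forward with the tube bare behind it, the same place as before (side (244,219), top (194,182)). The plug tip is at the popped-out mark, with its silver shank showing. The gripper is well clear, so I'm handing in.

```bash
python3 -c "
from cell import manip
print(manip.sign_off())"
```

```text
the job is handed in; nothing more can be done
None
```

I pulled the sleeve on the coupler with the plug back to its stop, the plug popped out, and the sleeve went home when I let go. I handed the job in at about 8.5 s of the 32 s allowed; no verdict is reported.

- **Pull and hold:** I gripped the barrel (gap 33 mm against its 34 mm diameter). The tool moved about 16 mm straight back, and I held it there about half a second. The force along the axis was about 13 N, against 11 N expected at the stop. The plug tip appeared where the popped-out position should be.
- **Release:** I opened the fingers quickly and backed away. I didn't measure the snap speed, but 0.6 s later there was no force left on the wrist.
- **Last checks:** In the final pictures the sleeve is back at its starting place to within about 3 pixels (roughly 4 mm), so they can't confirm the 2 mm limit. The plug is out with its shank showing. The arm is clear and touching nothing.
- **Empty coupler:** I never went near it. In the top view its sleeve was found about 4 pixels from the first reading, which I put down to detector scatter. The side view did not detect it, most likely because the arm was in the way.

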